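Fit stored sensor modules on the analyser rail

ROBOT

A 7-joint arm with a two-finger parallel gripper is mounted at the origin on the work surface. World frame = base frame: x ahead of the robot, y to its left, z up, the work surface at z = 0. Lengths are in m, angles in degrees, forces in N, time in s.
With the tool pointing down it reaches from about 0.425 to 0.875 m from the base axis. Payload 4.7 kg.
Tool frame: the origin (TCP) lies between the finger pads; the fingertips stand 22 mm ahead of it and the grasp point (between the pads) lies 3 mm ahead of it; z points along the fingers, y is the line along which they close (so a half turn about z gives the same grasp; the last joint's range is limited). The gripper opens to 87 mm and grips with 3 to 60 N. Pads are 19 mm wide; open, the fingers measure 117 mm over their backs; the gripper's body (75 mm by 190 mm) begins 51 mm behind the grasp point.
Start: joints at [75.178, 18.392, -4.016, 83.108, 1.295, 78.541, -3.26], TCP at [0.175, -0.626, 0.214] pointing down, gripper open.
Joint ranges: [-163.93, 163.93], [-17.29, 119.83], [-79.2, 71.16], [3.27, 140.29], [-89.18, 269.18], [5.43, 117.66], [-154.24, 154.24]. Speed limits (degrees/s): [147.25, 147.25, 180, 180, 180, 180, 180].

INTERFACE

Orientations are given as [roll, pitch, yaw] about the fixed x, y, z axes, in that order (R = Rz(yaw) Ry(pitch) Rx(roll)).
In Python, from workcell import manip gives the robot as it stands. Calls block until the motion is done:
- manip.reach(position, orientation): joint-space move of the TCP to a pose.
- manip.move_l(position, rot=None, feed=0.15): straight line of the TCP; rot=None keeps the orientation; feed is the mean speed in m/s.
- manip.movej(angles): joint-space move.
- manip.grip(opening, newtons=None): finger opening in m; newtons is the grip in N (None keeps the last); returns when the fingers have stopped.
- manip.hold(seconds).
- manip.ik(position, orientation): joint angles nearest the present ones, or None.
- manip.snapshot(name): name is "side" or "top"; returns (picture, depth): 480x640x3 uint8, blue, green, red; 480x640 float32, m along the optical axis (not along the pixel's ray), 0 where there is no reading.
- manip.get_calibration(name): a dict with "K" (3x3 intrinsics, pixels), "cam_to_world" (4x4, takes a point from camera to world coordinates). Camera axes: x right, y up, looking along -z (the intrinsics and any distortion apply to the point x, -y, -z); pixel columns grow to the right and rows downward; lengths in m; the calibration is good to about 2 mm. A picture is of the moment at which its call begins. get_calibration takes no time and is no camera call.
A pose or a line that the arm cannot do raises manip.PlanningError and nothing moves.
- manip.job_done(): hands the job in; it is judged then, once.
Readings, each from a call of its own:
- manip.current_clock(): time.
- manip.current_joint_pos(): joint angles.
- manip.current_joint_velocities(): joint speeds.
- manip.current_tau(): joint torques, N m.
- manip.current_eef_pos(): TCP position.
- manip.current_tcp_rot(): TCP orientation.
- manip.current_force(): force on the tool from outside, world axes, zero at the start.
- manip.current_torque(): the same for the moment, N m.
- manip.current_gripper_width(): finger opening in m.
- manip.current_grip_force(): force on a finger pad.
Only numpy, scipy, OpenCV 4.12 (cv2) and the standard library are available. Lean on these libraries where they do the work, as an engineer would, in place of code of your own. Each camera call takes 0.05 s, during which the arm holds its last target. There are 200 camera calls.

TASK

Fit all the sensor modules from the foam case to the analyser's rail: tilt each out of its tight cutout by raising its free end first (the other end is tucked under the foam lip), turn it over so that its window faces up, set it in the loading gap at the open end of the rail and slide it along under the rail's lips. In the end all the modules, with the one already on the rail (slide it along first if it is in the way), stand close up against one another and the end stop, and the short black end block closes the row, slid up against the last module. Leave the glassware and the screwdriver alone.

Things in the scene. Friction and masses are not known exactly. Their poses are not given: they have to be found in the camera images.
- case: open black transit case, fixed, 302 mm (y) x 130 mm (x -56 to +74), 52 high, foam to 50. Origin on the bench under the middle of three cutouts in a row along y (centres y = -84, 0, 84 mm). In each, unless empty, a module lies window down, its length along x, centre at x = 0, underside 8 mm and plate back 40 mm above the bench. The lid, folded back, lies 21 mm high at x -56 to -170
- case_lip (a point): on the foam, 50 mm up, at the edge of the lip over the middle cutout (case x = -23 mm). From case x -31.5 to 0 each cutout is 49 mm wide between full-height foam cheeks, closed at x = -31.5; from there to x = -23 a lip 7.5 mm thick overhangs, its underside 42.5 mm up: a module cannot be lifted or drawn out level
- case_trench (a point): centre of the open finger trench that crosses all cutouts from case x 0 to +58 mm; the point is on its floor, 20 mm above the bench (34 mm wide slots for the bodies go down to 8 mm as far as x = +34, then a step up to 13 mm). Here each module's free (+x) half is bare at its sides, with 38 mm of room to the next one, and 28 mm beyond its end
- rail: the analyser's module rail, fixed: grey base 86 mm wide (x), 345 long (y), with an aluminium channel along y, closed by the end stop at +y and open at -y. Origin on the bench under its middle. Channel floor 12 mm above the bench, 50 mm wide inside. The bench between it and the robot is clear but for the end block
- rail_stop (a point): centre of the channel floor at the face of the end stop (dark plate, 46 mm high), axes as the rail's: y along it towards the stop, x across. From here two lips cover 250 mm of the channel; each overhangs it by 6 mm (38 mm free between them), underside 11 mm and top 14 mm above the channel floor: plates pass under them, bodies between them
- rail_gap (a point): centre of the channel floor in the loading gap, the last 80 mm before the rail's open end, 290 mm from the stop. No lips here; its side walls are 3 mm high, then flare out by 3 mm a side up to 9 mm. The only place where a plate can enter the channel from above
- m1_mid (a point): new sensor module: steel base plate 60 x 46 x 6 mm with an aluminium body 60 x 30 x 26 mm centred on it (flush at the 60 mm ends; the plate stands 8 mm proud along both sides), 32 mm high, 180 g, round 25 mm window opposite the plate. The point is its centre, half-way up; x along the 60 mm, z from plate to window (down at the start). Starts in the cutout at case y = -84 mm
- m2_mid (a point): another new sensor module like m1, axes alike; starts in the cutout at case y = 0. The ends of a module are alike: it may go on the rail either way round. It is stable on its plate, on its window face or standing on an end
- m3_mid (a point): another new sensor module like m1, axes alike; starts in the cutout at case y = +84 mm
- fitted_mid (a point): the module already on the rail, like m1 in all sizes, window up in the channel, its length along the rail, in the loading gap or up to 75 mm on from its middle. The point is its centre, half-way up; axes as m1's (z up here)
- end_block_mid (a point): end block, lying right way up on the bench: steel base plate 40 x 46 x 6 mm with a plain black body 40 x 30 x 18 mm centred on it, no window; 24 mm high, 120 g. The point is its centre, half-way up; x along the 40 mm, which go along the rail, z up
- flask_mid (a point): glass conical flask, 82 mm wide, 118 mm high, a bystander; the point is on its axis, 60 mm up
- beaker_mid (a point): glass beaker, 66 mm wide, 85 mm high, a bystander; the point is on its axis, 42 mm up
- screwdriver_grip (a point): screwdriver lying on the bench, a bystander; the point is on its handle
Not all that is in view belongs to the job. Leave any blue or orange look-alike of the part that bears end_block_mid alone.

How it is judged:
By the outcome, as a careful person would: the job done as asked, in the order asked, and still so for the second after the job is handed in, with the robot touching nothing.
Of m1, m2, m3 only 2 to 3 are there at a start; the rules pass over those that are not, and their reading is None.
At some moment in a run one of end_block may be knocked a few centimetres aside while the robot is not near it.
Once in a run the grip may slacken for a moment while it holds something.
It also fails if it takes over 210 s, if anything falls off the work surface, if the arm or the gripper's body presses on something with over 40 N, if the wrist force passes 120 N, or if a joint passes its speed limit or range.

## Working session

There is one attempt and no reset: what is moved stays moved. The work goes in short steps, each a Python script; the robot and the scene stay as the last script left them, time stands still between calls to the robot, and variables do not carry over. Pictures are saved under pics/ and viewed, at most 14 in all, crops included, and the job is handed in when it is done.

```bash
ls; mkdir -p pics; python3 - <<'E'
from workcell import manip as m
import cv2,numpy as np
for n in("top","side"):
    p,d=m.snapshot(n); cv2.imwrite(f"pics/{n}0.png",p); np.save(f"pics/{n}0.npy",d)
    c=m.get_calibration(n); print(n,{k:np.round(v,4).tolist() if hasattr(v,'__len__') else v for k,v in c.items()})
print(m.current_clock(),m.current_gripper_width(),m.current_tcp_rot())
E
```

```text
pics
top {'K': [[583.257, 0.0, 319.2254], [0.0, 583.257, 244.4682], [0.0, 0.0, 1.0]], 'cam_to_world': [[0.0072, 0.9827, -0.1852, 0.2953], [-0.9995, 0.0125, 0.0278, -0.0561], [0.0297, 0.1849, 0.9823, 1.1608], [0.0, 0.0, 0.0, 1.0]]}
side {'K': [[461.4002, 0.0, 324.758], [0.0, 461.4002, 246.8902], [0.0, 0.0, 1.0]], 'cam_to_world': [[-0.9902, 0.0649, -0.1234, 0.3609], [-0.139, -0.5226, 0.8412, 0.8859], [-0.0099, 0.8501, 0.5265, 0.668], [0.0, 0.0, 0.0, 1.0]]}
0.1 0.08661499767830354 [-1.79904238e+02  6.06427720e-03  1.56312613e+01]
```

View pics/top0.png

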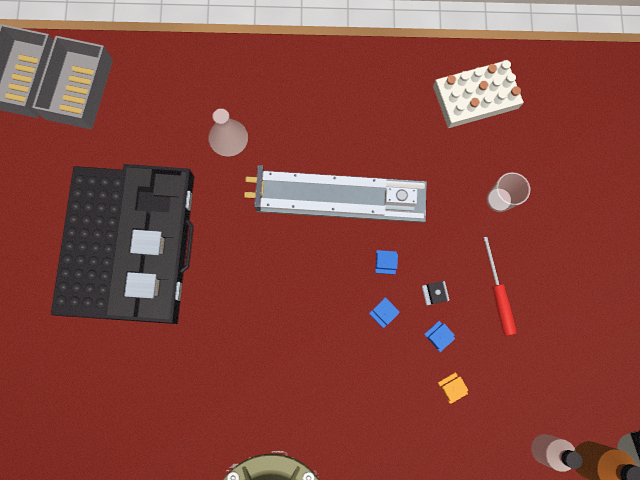

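View pics/side0.png

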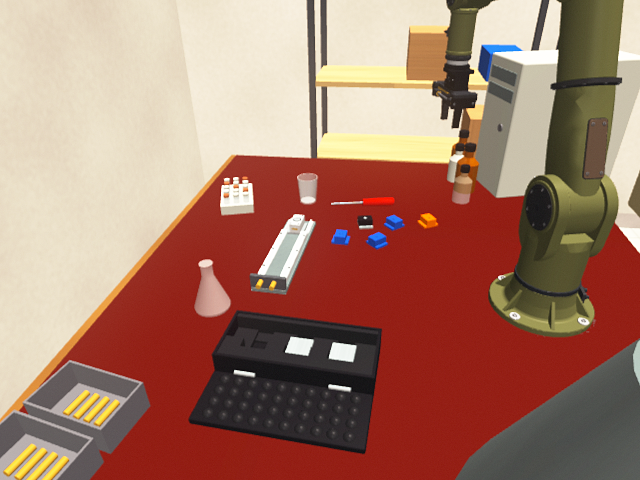

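The case is at (150,240) with its lid on the left, so case +x points to image right. Plates are visible at (146,243) for m2 and (141,286) for m1; the top cutout at (160,195) is empty. The rail runs from its stop at (262,190) to its open end at (425,200), with the fitted module in the gap at (402,195). For the end block, the candidates are black (436,293), blue (387,262), (385,312), (440,336) and orange (454,388). I choose the black one.

```bash
python3 - <<'E'
import cv2
p=cv2.imread("pics/top0.png")
cv2.imwrite("pics/case.png",cv2.resize(p[155:335,45:205],None,fx=3.3,fy=3.3,interpolation=cv2.INTER_CUBIC))
cv2.imwrite("pics/rail.png",cv2.resize(p[155:315,240:460],None,fx=3.6,fy=3.6,interpolation=cv2.INTER_CUBIC))
E
```

```text
(no output)
```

View pics/case.png

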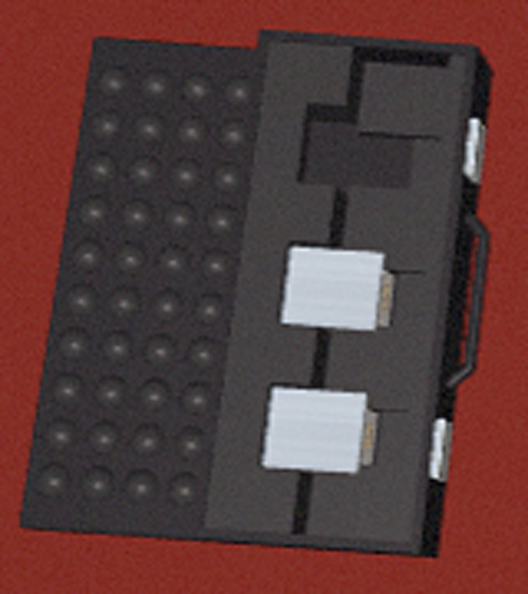

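View pics/rail.png

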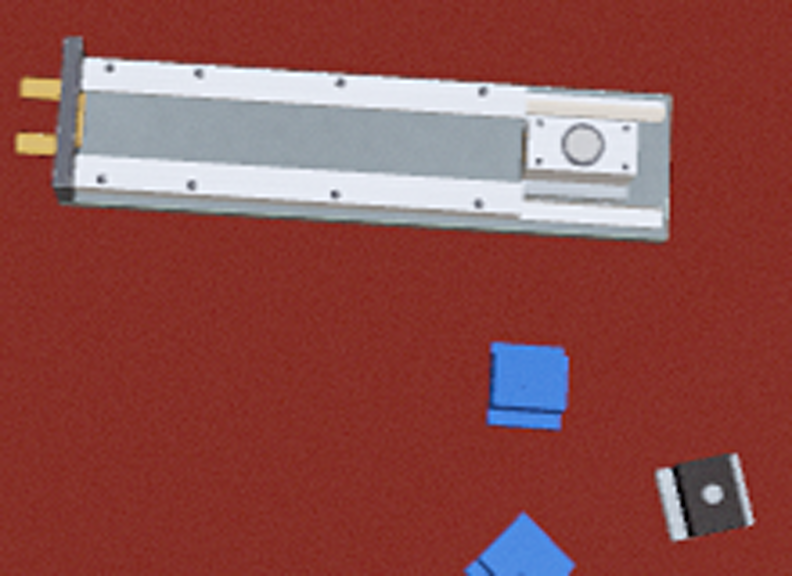

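The crops confirm all of this: m2's plate at (289-384,246-329) and m1's at (263-366,387-473) in the case crop, and the black block with steel plate edges at (656-754,453-540) in the rail crop. Next I compute poses and check which tilts the arm can reach.

```bash
cat > h.py <<'E'
from workcell import manip as m
import cv2,numpy as np
from scipy.spatial.transform import Rotation as R
def pix(n,uv,z):
    "pixels -> world points on plane z"
    c=m.get_calibration(n);K=c["K"];T=np.array(c["cam_to_world"])
    uv=np.atleast_2d(np.array(uv,float)); d=np.c_[(uv[:,0]-K[0][2])/K[0][0],-(uv[:,1]-K[1][2])/K[1][1],-np.ones(len(uv))]@T[:3,:3].T
    s=(z-T[2,3])/d[:,2]; return T[:3,3]+d*s[:,None]
def cloud(n,d):
    c=m.get_calibration(n);K=c["K"];T=np.array(c["cam_to_world"])
    v,u=np.mgrid[:480,:640]; P=np.stack([(u-K[0][2])/K[0][0]*d,-(v-K[1][2])/K[1][1]*d,-d],-1)
    return P@T[:3,:3].T+T[:3,3]
E
python3 - <<'E'
from h import *
np.set_printoptions(precision=4,suppress=True)
cr=lambda L,f,o:np.array(L)/f+np.array(o)+(0.5/f-0.5)
C=lambda L:cr(L,3.3,(45,155)); Q=lambda L:cr(L,3.6,(240,155))
print("case corners\n",P:=pix("top",C([(260,31),(475,46),(420,551),(203,528)]),.052)[:,:2]); print("center y-axis ends",(P[0]+P[1])/2,(P[2]+P[3])/2, [np.linalg.norm(P[i]-P[i-1]) for i in range(4)])
for n,L in (("m2",[(289,246),(384,252),(377,329),(282,322)]),("m1",[(271,387),(366,393),(359,473),(263,466)])):
    P=pix("top",C(L),.040)[:,:2];print(n,P.tolist(),"free end",(P[1]+P[2])/2,[np.linalg.norm(P[i]-P[i-1]) for i in range(4)])
print("rail lips",pix("top",Q([(81,122.5),(523,152)]),.026)[:,:2],"corners",pix("top",Q([(671,95),(668,240)]),.021)[:,:2])
P=pix("top",Q([(528,118),(637,121),(635,176),(524,170)]),.044)[:,:2];print("fitted",P.mean(0),P)
P=pix("top",Q([(678,464),(736,455),(750,528),(688,538)]),.024)[:,:2];print("block",P.mean(0),P)
d=np.load("pics/top0.npy");W=cloud("top",d)
for u,v in((350,400),(146,243),(141,286),(402,195),(330,188),(436,285),(350,174),(350,205)):print((u,v),np.median(W[v-1:v+2,u-1:u+2].reshape(-1,3),0))
def ok(p,th,flip=0):
    r=(R.from_euler('x',th,degrees=True)*R.from_euler('xyz',[180,0,90*0+180*flip],degrees=True)).as_euler('xyz',degrees=True)
    return m.ik(p,r) is not None
for name,p in (("case",(.42,.25,.12)),("bench",(.45,-.05,.06)),("bench2",(.40,.05,.06)),("gap",(.5,-.2,.06))):
  for f in(0,1): print(name,f,[t for t in range(-90,91,15) if ok(p,t,f)])
E
```

```text
case corners
 [[0.6603 0.2988]
 [0.6531 0.171 ]
 [0.3536 0.1876]
 [0.3655 0.3106]]
center y-axis ends [0.6567 0.2349] [0.3596 0.2491] [np.float64(0.29503329947271106), np.float64(0.12792762714585132), np.float64(0.2999587471260407), np.float64(0.12352014095139374)]
m2 [[0.5321758534139727, 0.2765790819237001], [0.5293100969088385, 0.22076010548123265], [0.48316758958809514, 0.2222032434745766], [0.486646779877849, 0.2776392953885339]] free end [0.5062 0.2215] [np.float64(0.04554141620161556), np.float64(0.055892492263554125), np.float64(0.04616506936107303), np.float64(0.05554512235002534)]
m1 [[0.4482095143349773, 0.2814233087339974], [0.4453088541418769, 0.2263802286114837], [0.3986915645356378, 0.22765876653487793], [0.40218258220958253, 0.28288687374530486]] free end [0.422 0.227] [np.float64(0.04605019547643659), np.float64(0.05511945662766732), np.float64(0.046634819067447035), np.float64(0.055338332378616226)]
rail lips [[ 0.6219  0.0274]
 [ 0.6087 -0.2202]] corners [[ 0.6448 -0.3057]
 [ 0.5604 -0.3017]]
fitted [ 0.6075 -0.2498] [[ 0.6232 -0.2206]
 [ 0.6225 -0.2813]
 [ 0.591  
[... 243 characters left out ...]
5) [ 0.6081 -0.2519  0.0437]
(330, 188) [ 0.6291 -0.1098  0.0132]
(436, 285) [ 0.4313 -0.3194  0.0246]
(350, 174) [ 0.6633 -0.1518  0.0019]
(350, 205) [ 0.5906 -0.1495  0.0266]
case 0 [-90, -75, -60, -45, -30, -15, 0, 15, 30, 45, 60, 75, 90]
case 1 [-90, -75, -60, -45, -30, -15, 0, 15, 30, 45, 60, 75, 90]
bench 0 [-90, -75, -60, -45, -30, -15, 0, 15, 30, 45, 60, 75, 90]
bench 1 [-90, -75, -60, -45, -30, -15, 0, 15, 30, 45, 60, 75, 90]
bench2 0 [-90, -75, -60, -45, -30, -15, 0, 15, 30, 45, 60, 75, 90]
bench2 1 [-90, -75, -60, -45, -30, -15, 0, 15, 30, 45, 60, 75, 90]
gap 0 [-90, -75, -60, -45, -30, -15, 0, 15, 30, 45, 60, 75, 90]
gap 1 [-90, -75, -60, -45, -30, -15, 0, 15, 30, 45, 60, 75, 90]
```

Everything agrees with the given sizes: plate back at 40 mm, window at 44 mm, module spacing 84.4 mm. The case and rail axes are parallel at a yaw of about -3.1°. First I slide the fitted module to the stop.

```bash
cat >> h.py <<'E'
PSI=-3.05; c,s=np.cos(np.radians(PSI)),np.sin(np.radians(PSI))
U=np.array([c,s,0]);E=np.array([-s,c,0]);Z=np.array([0,0,1.])   # across, along (to stop), up
STOP=np.array([.6215,.0266,0])
def rail(d,lat=0,z=0): return STOP-d*E+lat*U+z*Z
def rot(th,yaw=PSI): return (R.from_euler('z',yaw,degrees=True)*R.from_euler('x',th+180,degrees=True)).as_euler('xyz',degrees=True)
def tcp(): return np.array(m.current_eef_pos())
def F(): 
    f=np.array(m.current_force()); return np.array([f@U,f@E,f[2]])
def st(t=""): print(t,"t%.1f"%m.current_clock(),"tcp",np.round(tcp(),4),"F(u,e,z)",np.round(F(),1),"w%.4f"%m.current_gripper_width(),"g%.1f"%m.current_grip_force(),"j7 %.0f"%m.current_joint_pos()[6])
def push(d_far,d_min,z,lim=8,lat=0,feed=.12):
    "from the present tcp push to rail distance d_far, then 1 mm steps until force or d_min"
    m.move_l(rail(d_far,lat,z),None,feed); st("far"); d=d_far
    while d>d_min:
        d-=.0015; m.move_l(rail(d,lat,z),None,.05)
        if -F()[1]>lim: break
    st("end d=%.4f"%d); return d
E
python3 - <<'E'
from h import *
m.move_l(tcp()+[0,0,.05],None,.2)
m.grip(0.0,20)
m.reach(rail(.325,0,.15),rot(0)); st()
m.move_l(rail(.325,0,.05),None,.15); st()
push(.085,.06,.05)
p,d=m.snapshot("top");cv2.imwrite("pics/t1.png",cv2.resize(p[140:240,230:440],None,fx=3.6,fy=3.6,interpolation=cv2.INTER_CUBIC))
E
```

```text
t4.0 tcp [ 0.6035 -0.2998  0.1502] F(u,e,z) [-0.4 -0.3  0.1] w0.0005 g0.0 j7 -75
 t4.8 tcp [ 0.605  -0.2983  0.051 ] F(u,e,z) [ 0.5 -0.6  0.4] w0.0002 g0.0 j7 -77
far t7.0 tcp [ 0.6169 -0.0592  0.0499] F(u,e,z) [ 0.4 -0.1 -0.1] w0.0007 g0.0 j7 -99
end d=0.0595 t11.2 tcp [ 0.6183 -0.0326  0.05  ] F(u,e,z) [-0.6  0.2  0.1] w0.0006 g0.0 j7 -101
```

View pics/t1.png

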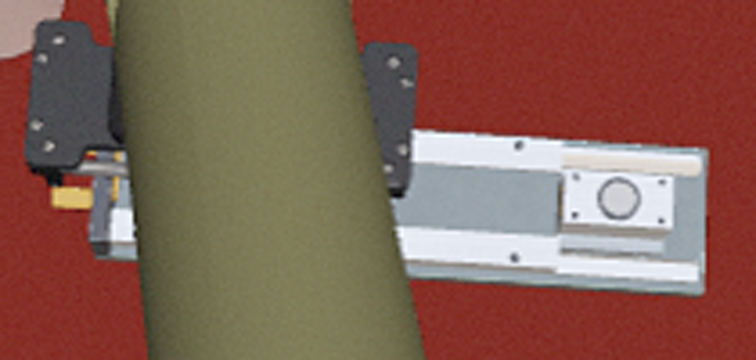

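```bash
python3 - <<'E'
from h import *
p,d=m.snapshot("side");a=p[140:320,200:500]
W=cloud("top",m.snapshot("top")[1]); sel=(W[...,2]>.018)&(W[...,2]<.06)&(abs(W[...,0]-.6)<.06)&(W[...,1]>-.31)&(W[...,1]<-.2)
s2=sel&(W[...,2]>.04); print(s2.sum(),W[s2].mean(0) if s2.any() else None)
cv2.imwrite("pics/s1.png",cv2.resize(a,None,fx=2.6,fy=2.6,interpolation=cv2.INTER_CUBIC))
m.move_l(tcp()+[0,0,.12],None,.2); st()
E
```

```text
449 [ 0.60775069 -0.25042336  0.04465819]
 t12.1 tcp [ 0.6176 -0.033   0.1688] F(u,e,z) [ 0.1 -0.2 -0.5] w0.0006 g0.0 j7 -99
```

View pics/s1.png

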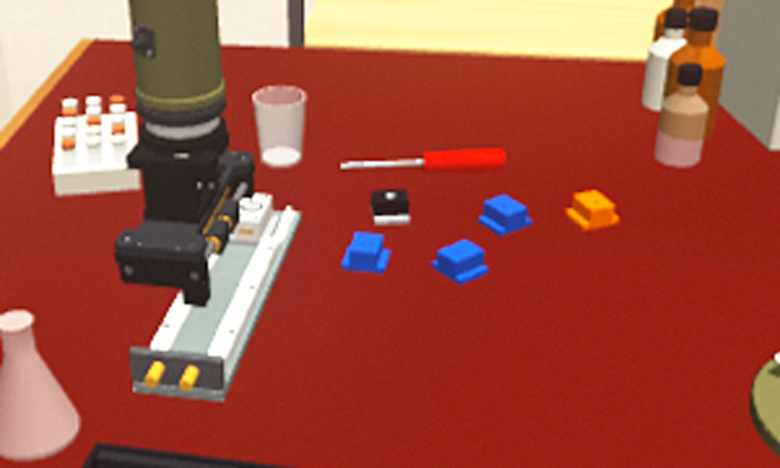

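```bash
cat >> h.py <<'E'
def proj(n,P):
    c=m.get_calibration(n);K=np.array(c["K"]);T=np.linalg.inv(np.array(c["cam_to_world"]))
    q=T[:3,:3]@np.array(P)+T[:3,3]; return np.array([K[0,0]*q[0]/-q[2]+K[0,2],-K[1,1]*q[1]/-q[2]+K[1,2]])
E
python3 - <<'E'
from h import *
t=np.array([.6183,-.0326,.05])
for dy in(-.0435,0,.0435):
  for dz in (0,-.022): print(dy,dz,(proj("side",t+[0,dy,dz])-[200,140])*2.6)
print(m.current_tcp_rot(),rot(0))
a=m.snapshot("side")[0]; m.grip(.08); st(); b=m.snapshot("side")[0]
cv2.imwrite("pics/s2.png",np.hstack([cv2.resize(x[90:270,200:330],None,fx=3,fy=3) for x in(a,b)]))
E
```

```text
-0.0435 0 [206.11244662 284.00659951]
-0.0435 -0.022 [207.49670068 302.99297854]
0 0 [195.86011014 308.3425591 ]
0 -0.022 [197.39278908 327.6906265 ]
0.0435 0 [184.92146542 334.3076078 ]
0.0435 -0.022 [186.61959671 354.02424094]
[ 1.79991743e+02  1.03172404e-01 -3.05827352e+00] [180.     0.    -3.05]
 t13.6 tcp [ 0.6184 -0.0328  0.17  ] F(u,e,z) [ 0.1 -0.4  0.2] w0.0797 g0.0 j7 -99
```

View pics/s2.png

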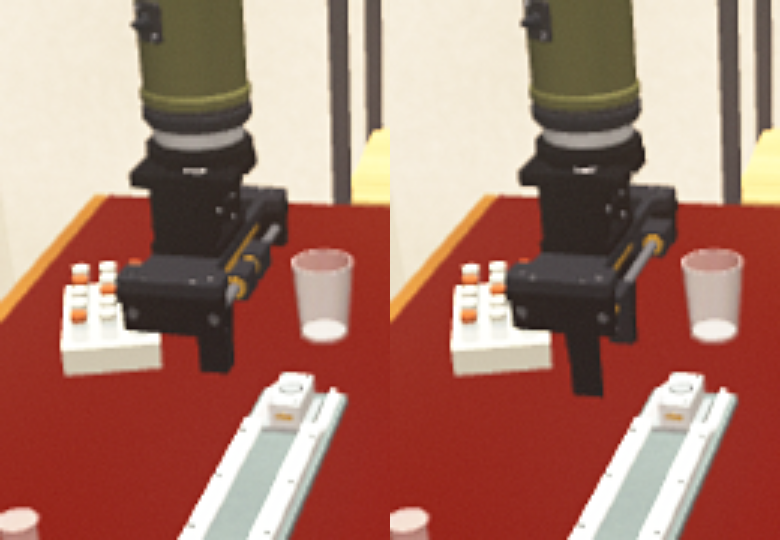

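```bash
python3 - <<'E'
from h import *
t=np.array([.6184,-.0328,.17])
for dy in(0,.040,.055): print(dy,[proj("side",t+[0,dy,dz]).round(1) for dz in (0,-.022)])
m.grip(0)
m.reach([.47,-.1,.12],rot(0,87)); st()
z=.12
while z>-.01:
    z-=.004 if z<.06 else .01
    try: m.move_l([.47,-.1,z],None,.06)
    except m.PlanningError as e: print("plan",e,z);break
    if F()[2]>4: break
st("touch")
p,_=m.snapshot("side");q,_=m.snapshot("top")
cv2.imwrite("pics/s3.png",np.hstack([cv2.resize(x,(390,390)) for x in(p[150:280,260:390],q[200:330,270:400])]))
print(proj("side",tcp()-[0,0,.022])-[260,150],proj("top",tcp()-[0,0,.022])-[270,200])
m.move_l([.47,-.1,.12],None,.15)
E
```

```text
0 [array([271.9, 215.1]), array([272.5, 223.5])]
0.04 [array([267.7, 223.4]), array([268.4, 231.9])]
0.055 [array([266. , 226.7]), array([266.8, 235.3])]
 t16.7 tcp [ 0.4705 -0.0999  0.1203] F(u,e,z) [-0.2  0.1  0.2] w0.0003 g0.0 j7 4
touch t22.6 tcp [ 0.4707 -0.1001 -0.0082] F(u,e,z) [-5.2  1.7 17.8] w0.0001 g8.5 j7 -3
[ 78.21750133 124.01092952] [54.03760713 67.9183208 ]
```

View pics/s3.png

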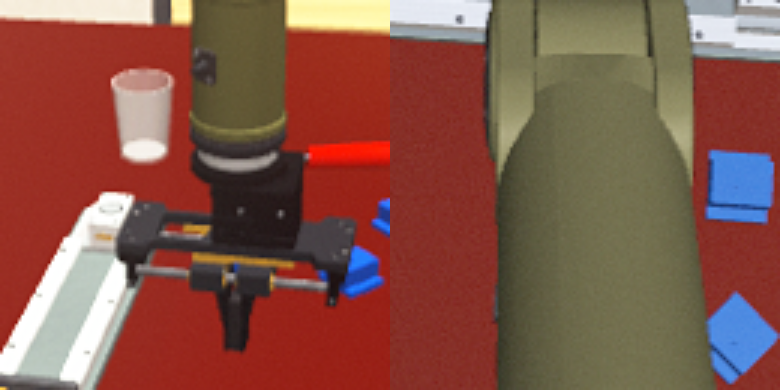

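The reported TCP is off: contact with the bench came at TCP z of about -0.006, where 0.022 was expected. I need to know whether the error lies along the tool axis or in world z, so I'll look at the hand held horizontally.

```bash
python3 - <<'E'
from h import *
z=.0
m.move_l([.47,-.1,z],None,.15)
while z>-.012 and F()[2]<1.5:
    z-=.0007; m.move_l([.47,-.1,z],None,.05)
st("touch")
m.move_l([.47,-.1,.2],None,.25)
m.reach([.6,-.1,.25],[0,90,0]); st()
p,_=m.snapshot("side");q,_=m.snapshot("top")
cv2.imwrite("pics/s4.png",np.hstack([cv2.resize(x,(390,390)) for x in(p[60:190,200:330],q[80:210,270:400])]))
for a in(-.006,0,.022): print(a,(proj("side",tcp()+[a,0,0])-[200,60])*3,(proj("top",tcp()+[a,0,0])-[270,80])*3+[390,0])
E
```

```text
touch t27.7 tcp [ 0.4701 -0.1    -0.0082] F(u,e,z) [-1.8 -0.2  4.1] w0.0004 g1.8 j7 -3Traceback (most recent call last):
  File "<stdin>", line 8, in <module>
workcell.PlanningError: the arm cannot take that pose within its joint ranges
```

```bash
cat >> h.py <<'E'
def rot(th,half=0,yaw=PSI): # closing along U; th tilts tool about U (th>0: points to +E)
    return (R.from_euler('z',yaw,degrees=True)*R.from_euler('x',th+180,degrees=True)*R.from_euler('z',90+180*half,degrees=True)).as_euler('xyz',degrees=True)
E
python3 - <<'E'
from h import *
for name,p in (("case",(.42,.25,.12)),("case2",(.51,.25,.12)),("bench",(.45,-.05,.06)),("benchA",(.5,-.1,.06)),("bench2",(.40,.05,.06)),("gap",(.605,-.25,.06))):
  for f in(0,1): print(name,f,[(t,int(j[6]),) for t in range(-90,91,15) if (j:=m.ik(p,rot(t,f))) is not None])
for th in(-75,-60):
  try:
    m.reach([.47,-.1,.2],rot(th,1)); break
  except m.PlanningError as e: print(th,e)
st(th)
d=R.from_euler('xyz',m.current_tcp_rot(),degrees=True).apply([0,0,1]);print(d)
p,_=m.snapshot("side");q,_=m.snapshot("top")
cv2.imwrite("pics/s4.png",np.hstack([cv2.resize(x,(390,390)) for x in(p[60:190,220:350],q[180:310,270:400])]))
for a in(-.008,.022): print(a,(proj("side",tcp()+a*d)-[220,60])*3,(proj("top",tcp()+a*d)-[270,180])*3+[390,0])
print("world bias",(proj("side",tcp()+.022*d+[0,0,.03])-[220,60])*3,(proj("top",tcp()+.022*d+[0,0,.03])-[270,180])*3+[390,0])
E
```

```text
case 0 [(-90, 133), (-75, 123), (-60, 106), (-45, 99), (-30, 101), (-15, 115), (0, 138), (45, -151), (60, -126), (75, -111), (90, -102)]
case 1 [(-90, -42), (-75, -60), (-60, -72), (-45, -77), (-30, -74), (-15, -65), (0, -45), (15, -17), (30, 6), (45, 27), (60, 44), (75, 58), (90, 69)]
case2 0 [(-90, 151), (-75, 144), (-60, 119), (-45, 106), (-30, 106), (-15, 117), (0, 133), (15, 148), (45, -143), (60, -128), (75, -118), (90, -111)]
case2 1 [(-90, -37), (-75, -49), (-60, -64), (-45, -73), (-30, -73), (-15, -67), (0, -49), (15, -25), (30, -1), (45, 19), (60, 37), (75, 50), (90, 61)]
bench 0 [(-90, 105), (-75, 102), (-60, 102), (-45, 113), (-30, 129), (-15, 152), (15, -150), (30, -127), (45, -112), (60, -101), (75, -101), (90, -103)]
bench 1 [(-90, -73), (-75, -71), (-60, -76), (-45, -68), (-30, -49), (-15, -26), (0, -2), (15, 17), (30, 32), (45, 43), (60, 51), (75, 57), (90, 62)]
benchA 0 [(-90, 106), (-75, 107), (-60, 110), (-45, 119), (-30, 133), (-15, 153), (15, -139), (30, -122), (45, -111), (60, -108), (75, -109), (90, -113)]
benchA 1 [(-90, -70), (-75, -65), (-60, -69), (-45, -5
[... 443 characters left out ...]
(-30, 147), (-15, -152), (0, -137), (15, -126), (30, -119), (45, -116), (60, -121), (75, -130), (90, -138)]
gap 1 [(-90, -63), (-75, -58), (-60, -51), (-45, -41), (-30, -28), (-15, -11), (0, 4), (15, 19), (30, 29), (45, 37), (60, 40), (75, 40), (90, 39)]
-75 t29.9 tcp [ 0.4696 -0.101   0.1999] F(u,e,z) [ 0.4 -0.9  0. ] w0.0005 g0.0 j7 -57
[-0.05378081 -0.96435772 -0.25907879]
-0.008 [356.13413803 402.84167171] [556.7400709  203.92668483]
0.022 [362.16860198 396.37712882] [607.6319115  209.86665317]
world bias [362.48475402 361.77488541] [611.42709834 200.19538722]<sys>:0: UserWarning: Gimbal lock detected. Setting third angle to zero since it is not possible to uniquely determine all angles.
```

View pics/s4.png

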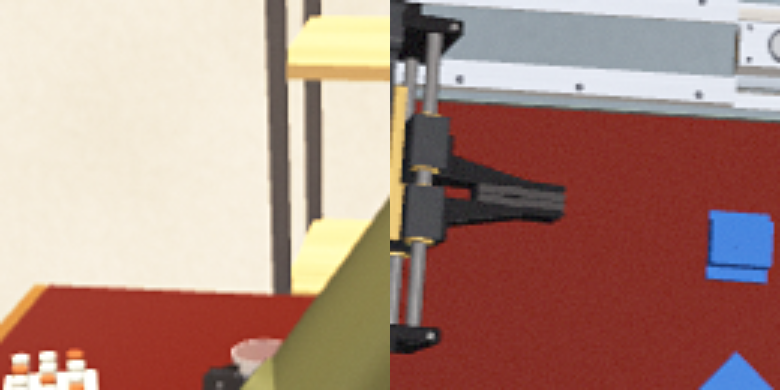

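The error lies along the tool axis: the real fingertips are about 8 mm behind the reported TCP, so it is offset by 30 mm. Laterally it is correct. I'll control by tip position from here on and redo the push.

```bash
cat >> h.py <<'E'
TIP=.0078   # real fingertips lie this far behind the reported TCP
def dirv(th): return R.from_euler('z',PSI,degrees=True).apply(R.from_euler('x',th,degrees=True).apply([0,0,-1]))
def to(tip,th,feed=.15,j=False):
    p=np.array(tip)+TIP*dirv(th)
    if j: m.reach(p,rot(th,1))
    else: m.move_l(p,rot(th,1),feed)
def spin(v,phi): # rotate v by -phi about U
    return R.from_rotvec(-np.radians(phi)*U).apply(v)
class Held:
    def __init__(s,C,phi,tip,th): s.C,s.phi,s.tip,s.th=map(lambda a:np.array(a,float),(C,phi,tip,th))
    def go(s,C,phi,feed=.15,j=False): to(np.array(C)+spin(s.tip-s.C,phi-s.phi),float(s.th-(phi-s.phi)),feed,j)
def pushrow(d0,d1,dmin,ztip,lim=8):
    "closed fingers pushing along the rail: d0 behind, d1 fast to, then steps"
    to(rail(d0,0,ztip),0,.2); f0=F(); to(rail(d1,0,ztip),0,.16); st("far"); d=d1
    while d>dmin and f0[1]-F()[1]<lim:
        d-=.002; to(rail(d,0,ztip),0,.08)
    st("end d=%.4f"%d); return d
E
cat > s5.py <<'E'
from h import *
m.grip(0)
to(rail(.335,0,.12),0,j=True)
pushrow(.335,.080,.055,.030)
to(tcp()*[1,1,0]+[0,0,.11],0,.3)
st()
E
python3 s5.py 2>&1 | grep -v -i gimbal
```

```text
far t33.8 tcp [ 0.617  -0.0541  0.0219] F(u,e,z) [0.4 0.6 0.9] w0.0006 g0.0 j7 -2
end d=0.0620 t36.1 tcp [ 0.6181 -0.041   0.0223] F(u,e,z) [  1.2 -10.    0.5] w0.0006 g5.4 j7 -3
 t36.5 tcp [ 0.6191 -0.0395  0.104 ] F(u,e,z) [-0.5 -1.  -0.1] w0.0008 g0.0 j7 -3
```

```bash
cat > pick.py <<'E'
from h import *
import sys
C=np.array({"m1":[.4237,.257,.024],"m2":[.5079,.2515,.024]}[sys.argv[1]])
TH=20; tip=C-.016*E; tip[2]=.0270
m.grip(.066,35)
to(tip-.07*dirv(TH),TH,j=True); 
to(tip,TH,.12); st("down")
m.grip(.04,12); st("soft")
f=F(); print("width",m.current_gripper_width())
m.grip(.04,40); st("grip")
E
python3 pick.py m1 2>&1 | grep -v -i gimbal
```

```text
down t39.7 tcp [0.4237 0.2435 0.02  ] F(u,e,z) [-0.1 -0.5 -0.6] w0.0658 g0.0 j7 -5
soft t40.2 tcp [0.4233 0.2436 0.0201] F(u,e,z) [-0.9 -2.1  4.1] w0.0456 g12.0 j7 -5
width 0.045590888651324005
grip t40.4 tcp [0.4233 0.2436 0.0201] F(u,e,z) [-0.2 -2.3  5.3] w0.0455 g40.0 j7 -5
```

```bash
cat > out.py <<'E'
from h import *
import sys
C=np.array({"m1":[.4237,.257,.024],"m2":[.5079,.2515,.024]}[sys.argv[1]])
tip=C-.016*E; tip[2]=.0270
H=Held(C,0,tip,20); piv=C+.030*E+.016*Z
def C_at(phi,sh): return piv+spin(C-piv,phi)+np.array(sh)
for phi,x in ((5,.0),(10,.001),(13,.002)):
    H.go(C_at(phi,-x*E),phi,.06)
st("tilt")
H.go(C_at(13,-.0115*E),13,.06); st("drawn")
H.go(C_at(22,-.014*E+.020*Z),22,.1); st("up1")
H.go(C_at(40,-.016*E+.09*Z),40,.2); st("up2")
E
python3 out.py m1 2>&1 | grep -v -i gimbal
```

```text
tilt t41.2 tcp [0.422  0.2382 0.0293] F(u,e,z) [-0.  -0.1 -2.4] w0.0451 g40.0 j7 -28
drawn t41.6 tcp [0.4222 0.2275 0.0297] F(u,e,z) [-0.8 -0.  -1.4] w0.0452 g40.0 j7 -27
up1 t42.0 tcp [0.4219 0.2259 0.0572] F(u,e,z) [ 0.2 -0.5 -2. ] w0.0452 g40.0 j7 -39
up2 t42.6 tcp [0.4214 0.2235 0.1407] F(u,e,z) [-0.7  0.1 -3.2] w0.0449 g40.0 j7 -53
```

```bash
cat > stand.py <<'E'
from h import *
import sys
C=np.array({"m1":[.4237,.257,.024],"m2":[.5079,.2515,.024]}[sys.argv[1]])
tip=C-.016*E; tip[2]=.0270
H=Held(C,0,tip,20); S=np.array([.44,-.03,0])
H.go(S+.10*Z,90,j=True); st("above"); f0=F()[2]
H.go(S+.034*Z,90,.12); z=.034
while z>.027 and F()[2]-f0<3: z-=.001; H.go(S+z*Z,90,.05)
st("stood z=%.3f"%z)
m.grip(.066); m.hold(.2)
to(tcp()-(TIP+.07)*dirv(-70),-70,.2)
to([.44,-.03,.20],0,j=True); st()
to(S-.14*E+.16*Z,35,j=True)   # out of the top camera's way
W=cloud("top",m.snapshot("top")[1]); g=(abs(W[...,0]-.44)<.05)&(abs(W[...,1]+.03)<.05)&(W[...,2]>.02)&(W[...,2]<.09); P=W[g]
if len(P): print(len(P),"zmax",np.percentile(P[:,2],[50,95])); t=P[P[:,2]>.055]; print(len(t)); 
if len(P) and len(t): print("top rect",cv2.minAreaRect((t[:,:2]*1000).astype(np.float32)),t.mean(0))
E
python3 stand.py m1 2>&1 | grep -v -i gimbal
```

```text
above t43.5 tcp [ 0.4398 -0.0341  0.1132] F(u,e,z) [ 0.2  0.8 -1.9] w0.0453 g40.0 j7 -66
stood z=0.034 t44.2 tcp [ 0.4398 -0.0336  0.0483] F(u,e,z) [-2.   2.9  5.2] w0.0451 g40.0 j7 -71
 t46.7 tcp [ 0.4388 -0.0298  0.1908] F(u,e,z) [-1.7 -0.3 -0.6] w0.0659 g0.0 j7 -2
348 zmax [0.06001786 0.06365178]
292
top rect ((439.2410583496094, -27.013687133789062), (31.941972732543945, 44.217613220214844), 85.98944091796875) [ 0.4395997  -0.02612545  0.06041085]
```

```bash
cat > regrasp.py <<'E'
from h import *
import sys
S=np.array([float(sys.argv[1]),float(sys.argv[2]),.030]); TH=70
tip=S-.003*E+.014*Z
m.grip(.055)
to(tip-.09*dirv(TH),TH,j=True); to(tip,TH,.15); st("in")
m.grip(.02,12); st("soft"); m.grip(.02,40); st("grip")
H=Held(S,90,tip,TH)
H.go(S+.04*Z,90,.15)
G=rail(.290,0,.028)
H.go(G+.08*Z-.01*E,180,j=True); st("over gap")
W=cloud("top",m.snapshot("top")[1])
g=(abs(W[...,0]-G[0])<.05)&(abs(W[...,1]-G[1])<.06)&(W[...,2]>.09)&(W[...,2]<.13);print(g.sum(), np.percentile(W[g][:,2],[20,80]) if g.any() else "")
E
python3 regrasp.py .4393 -.0267 2>&1 | grep -v -i gimbal
```

```text
in t49.5 tcp [ 0.4401 -0.0233  0.0421] F(u,e,z) [-0.3 -0.6 -0.3] w0.0549 g0.0 j7 72
soft t50.1 tcp [ 0.4396 -0.0227  0.0412] F(u,e,z) [ 0.8 -1.6  0.7] w0.0299 g12.0 j7 72
grip t50.3 tcp [ 0.4396 -0.0225  0.0413] F(u,e,z) [ 0.5 -1.9 -0.9] w0.0298 g4.0 j7 72
over gap t51.9 tcp [ 0.6035 -0.2619  0.1016] F(u,e,z) [-0.1 -0.3 -1.3] w0.0202 g0.0 j7 4
0
```

The grip slackened (4 N) and the fingers are now empty, so the module has been dropped. I'll look for it.

```bash
python3 - <<'E' 2>&1 | grep -v -i gimbal
from h import *
to(rail(.25,0,.22),0,j=True)
p,d=m.snapshot("top");np.save("pics/d6.npy",d);cv2.imwrite("pics/t6.png",cv2.resize(p[140:340,210:460],None,fx=3,fy=3,interpolation=cv2.INTER_CUBIC)); st()
E
```

```text
t52.5 tcp [ 0.6066 -0.2239  0.2105] F(u,e,z) [-0.7 -0.2  0.2] w0.0200 g0.0 j7 20
```

View pics/t6.png

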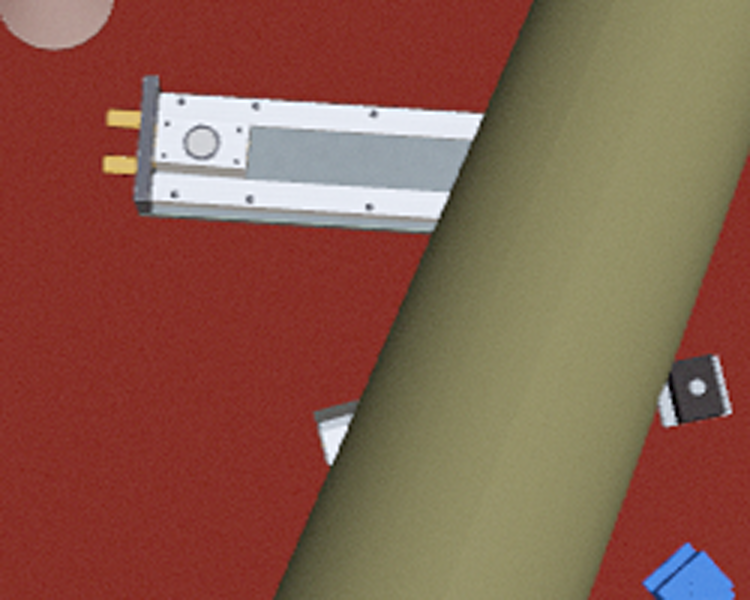

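The fitted module is at the stop. The dropped module shows at (335,435), half hidden by the arm. I'll move the arm aside and look again.

```bash
python3 - <<'E' 2>&1 | grep -v -i gimbal
from h import *
to([.50,.2,.22],0,j=True)
p,d=m.snapshot("top");cv2.imwrite("pics/t7.png",cv2.resize(p[225:325,280:410],None,fx=5,fy=5,interpolation=cv2.INTER_CUBIC)); st()
W=cloud("top",d);g=(W[...,2]>.012)&(W[...,0]>.33)&(W[...,0]<.54)&(W[...,1]>-.17)&(W[...,1]<.05)&(W[...,2]<.1);P=W[g];print(len(P))
for lo,hi in((.012,.025),(.025,.036),(.036,.05),(.05,.08)):
    t=P[(P[:,2]>lo)&(P[:,2]<hi)]
    if len(t)>15: r=cv2.minAreaRect((t[:,:2]*1000).astype(np.float32));print(lo,len(t),np.round(np.median(t,0),4),r,cv2.boxPoints(r).round().tolist())
E
```

```text
t54.1 tcp [0.5008 0.1985 0.2121] F(u,e,z) [ 1.  -0.5 -0. ] w0.0200 g0.0 j7 -27
582
0.012 43 [ 0.4491 -0.1024  0.0193] ((435.4174499511719, -112.90499114990234), (36.21493148803711, 59.07771301269531), 15.470373153686523) [[410.0, -89.0], [426.0, -146.0], [461.0, -137.0], [445.0, -80.0]]
0.025 356 [ 0.4265 -0.1155  0.0318] ((432.5154113769531, -114.47438049316406), (34.78889083862305, 60.03339767456055), 15.174260139465332) [[408.0, -90.0], [424.0, -148.0], [457.0, -139.0], [441.0, -81.0]]
0.036 181 [ 0.4389 -0.1107  0.0428] ((434.72601318359375, -113.42533874511719), (23.321956634521484, 59.423004150390625), 15.042265892028809) [[416.0, -88.0], [431.0, -145.0], [454.0, -139.0], [438.0, -82.0]]
```

View pics/t7.png

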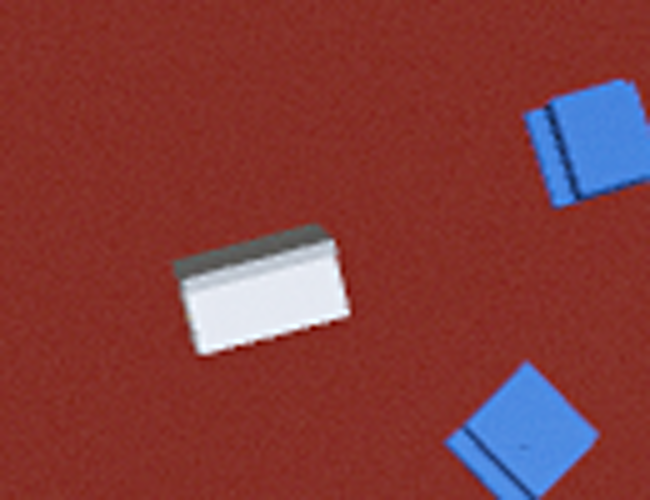

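The dropped module lies on its side, leaning on a plate edge and a body edge. Its plate back (dark strip, 175-335,240) faces away and up, and the window faces the robot. Its length runs at 15° to E, and the heights (45/36/29 mm) fit a 17° lean. I'll grip it across its 32 mm thickness with a matching roll, stand it on end, then turn it 90°.

```bash
cat > mend.py <<'E'
from h import *
eul=lambda r:r.as_euler('xyz',degrees=True)
def go(tip,r,feed=.15,j=False):
    p=np.array(tip)+TIP*r.apply([0,0,1])
    m.reach(p,eul(r)) if j else m.move_l(p,eul(r),feed)
e=lambda a,d:R.from_euler(a,d,degrees=True)
base=e('x',180)*e('z',270)
Rg=e('z',15.2)*e('y',-17.1)*e('x',20)*base
Q=e('z',15.2); U1,E1=Q.apply([1,0,0]),Q.apply([0,1,0])
C=np.array([.4348,-.1139,.019]); tip=C+.003*(-.294*U1+.956*Z)-.016*E1
m.grip(.048,20)
go(tip-.09*Rg.apply([0,0,1]),Rg,j=True); go(tip,Rg,.12); st("in")
m.grip(.02,20); st(); m.grip(.02,45); st("grip")
go(tip+.07*Z,Rg,.15); m.hold(.2); st("lifted")
S=np.array([.44,-.03,0]); Rt=e('z',PSI)*e('x',-70)*base; r=Rt.apply(Rg.inv().apply(tip-C))
if m.current_gripper_width()>.028:
    go(S+.1*Z+r,Rt,j=True); f0=F()[2]; z=.035; go(S+z*Z+r,Rt,.12)
    while z>.026 and F()[2]-f0<3: z-=.001; go(S+z*Z+r,Rt,.05)
    st("stood z=%.3f"%z); m.grip(.066); m.hold(.2)
    to(tcp()-(TIP+.07)*dirv(-70),-70,.2); to([.44,-.03,.20],0,j=True); to(S-.14*E+.16*Z,35,j=True)
    W=cloud("top",m.snapshot("top")[1]); g=(abs(W[...,0]-.44)<.05)&(abs(W[...,1]+.03)<.05)&(W[...,2]>.055)&(W[...,2]<.09); t=W[g]
    print(len(t), t.mean(0),cv2.minAreaRect((t[:,:2]*1000).astype(np.float32)))
    p=m.snapshot("top")[0];q=m.snapshot("side")[0];cv2.imwrite("pics/t8.png",np.hstack([cv2.resize(x,(390,390),interpolation=cv2.INTER_CUBIC) for x in(q[180:310,290:420],p[220:320,270:370])]))
E
python3 mend.py 2>&1 | grep -v -i gimbal
```

```text
mend.py:22: RuntimeWarning: Mean of empty slice.
  print(len(t), t.mean(0),cv2.minAreaRect((t[:,:2]*1000).astype(np.float32)))
  ret = um.true_divide(
in t57.5 tcp [ 0.44   -0.1268  0.0153] F(u,e,z) [-0.2 -0.7  0.1] w0.0480 g0.0 j7 69
 t57.9 tcp [ 0.4398 -0.1269  0.0153] F(u,e,z) [-0.2 -0.8  3.2] w0.0316 g20.0 j7 69
grip t58.1 tcp [ 0.4398 -0.1269  0.0152] F(u,e,z) [-1.2 -1.5  4. ] w0.0314 g45.0 j7 69
lifted t58.9 tcp [ 0.4387 -0.1259  0.0837] F(u,e,z) [-0.9  0.1 -2. ] w0.0314 g45.0 j7 65
stood z=0.033 t62.2 tcp [ 0.4399 -0.0347  0.0471] F(u,e,z) [-0.8 -0.4  2. ] w0.0330 g42.3 j7 -57
0 [nan nan nan] ((0.0, 0.0), (0.0, 0.0), 0.0)
```

```bash
python3 - <<'E' 2>&1 | grep -v -i gimbal
from h import *
p,d=m.snapshot("top");q,_=m.snapshot("side");st()
cv2.imwrite("pics/t9.png",np.hstack([cv2.resize(q[180:310,290:420],(390,390)),cv2.resize(p[210:330,260:380],(390,390),interpolation=cv2.INTER_CUBIC)]))
W=cloud("top",d);g=(W[...,2]>.008)&(W[...,0]>.34)&(W[...,0]<.54)&(W[...,1]>-.12)&(W[...,1]<.10)&(W[...,2]<.1);P=W[g];print(len(P))
for lo in(.008,.012,.018,.025,.030,.036,.042):
    t=P[(P[:,2]>lo)]
    if len(t)>15: r=cv2.minAreaRect((t[:,:2]*1000).astype(np.float32));print(lo,len(t),np.round(np.median(t,0),4),np.round(r[0],1),np.round(r[1],1),round(r[2],1))
E
```

```text
t66.2 tcp [ 0.4331 -0.1644  0.1539] F(u,e,z) [ 0.3 -0.7 -0.2] w0.0662 g0.0 j7 64
587
0.008 587 [ 0.4294 -0.0313  0.0332] [462.2 -35.4] [ 60.4 100.9] 82.0
0.012 580 [ 0.4292 -0.0307  0.0333] [431.4 -31.1] [60.3 39.3] 81.3
0.018 564 [ 0.4291 -0.0301  0.0335] [430.8 -30.9] [60.2 37.5] 82.0
0.025 538 [ 0.4288 -0.0301  0.0338] [429.5 -30.7] [60.1 34.9] 82.0
0.03 441 [ 0.4307 -0.03    0.0349] [428.7 -30.6] [60.  33.2] 82.1
0.036 177 [ 0.437  -0.032   0.0432] [431.4 -30.8] [59.3 24.3] 80.4
0.042 104 [ 0.4375 -0.032   0.0457] [438.3 -31.9] [59.2  7.4] 81.7
```

View pics/t9.png

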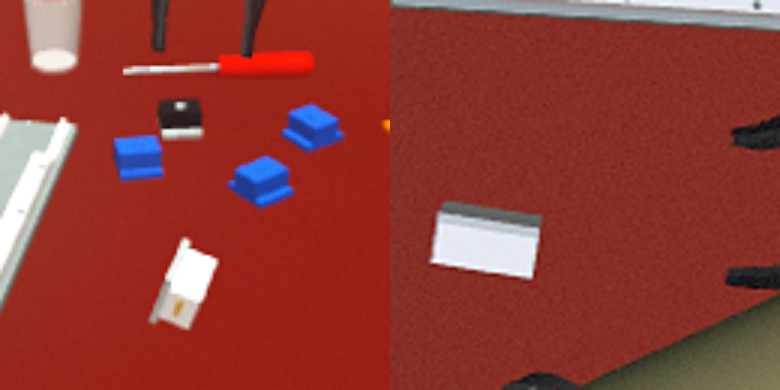

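It is lying on its side again at (430,240) in the right half, the same way round, with its length at yaw -8°. I'll repeat the move with checks at each stage and a cleaner retreat.

```bash
cat > ed.py <<'E'
s=open('mend.py').read()
s=s.replace("15.2)","-8)").replace("[.4348,-.1139,.019]","[.4319,-.0310,.019]")
a,b=s.split("    st(\"stood")
b='''    st("stood z=%.3f"%z); chk("held")
    m.grip(.07); m.hold(.3); chk("open")
    to(tcp()-(TIP+.12)*dirv(-70),-70,.15); chk("back")
'''
a=a.replace("eul=lambda",'''def chk(n):
    W=cloud("top",m.snapshot("top")[1]); g=(abs(W[...,0]-.44)<.06)&(abs(W[...,1]+.03)<.06)&(W[...,2]>.02)&(W[...,2]<.07); t=W[g]
    print(n,len(t),[(lo,(W[g][:,2]>lo).sum()) for lo in(.03,.04,.05,.055,.06)]); t=t[t[:,2]>.053]
    if len(t)>20: r=cv2.minAreaRect((t[:,:2]*1000).astype(np.float32)); print(np.round(r[0],1),np.round(r[1],1),round(r[2],1))
eul=lambda''',1)
a=a.replace('st("lifted")','st("lifted"); chk("l")').replace("j=True); f0=F()","j=True); st('above'); f0=F()")
open('mend2.py','w').write(a+b)
E
python3 ed.py; python3 mend2.py 2>&1 | grep -v -i gimbal
```

```text
in t68.7 tcp [ 0.4315 -0.0449  0.0148] F(u,e,z) [0.1 0.1 0.5] w0.0481 g0.0 j7 45
 t69.1 tcp [ 0.4316 -0.0447  0.0153] F(u,e,z) [-1.7 -0.7  2.6] w0.0318 g20.0 j7 45
grip t69.3 tcp [ 0.4317 -0.0446  0.0153] F(u,e,z) [-1.3 -2.5  3.9] w0.0316 g45.0 j7 45
lifted t70.2 tcp [ 0.4302 -0.0441  0.0834] F(u,e,z) [ 0.1 -0.4 -3.2] w0.0312 g45.0 j7 31
l 1 [(0.03, np.int64(1)), (0.04, np.int64(1)), (0.05, np.int64(1)), (0.055, np.int64(1)), (0.06, np.int64(1))]
above t71.9 tcp [ 0.4395 -0.035   0.1131] F(u,e,z) [-0.5  0.5 -2.6] w0.0315 g45.0 j7 -76
stood z=0.035 t72.5 tcp [ 0.4388 -0.0356  0.0537] F(u,e,z) [-4.3  2.7 16.8] w0.0317 g45.0 j7 -81
held 0 [(0.03, np.int64(0)), (0.04, np.int64(0)), (0.05, np.int64(0)), (0.055, np.int64(0)), (0.06, np.int64(0))]
open 0 [(0.03, np.int64(0)), (0.04, np.int64(0)), (0.05, np.int64(0)), (0.055, np.int64(0)), (0.06, np.int64(0))]
back 356 [(0.03, np.int64(342)), (0.04, np.int64(326)), (0.05, np.int64(310)), (0.055, np.int64(298)), (0.06, np.int64(163))]
[436.9  -6.7] [33.  44.9] 10.2
```

It is now standing at (.437,-.007), at yaw 10°. Next I grip it from above, turn it about 77° so that the window faces -E, and set it down.

```bash
cat > turn.py <<'E'
from h import *
def td(x,y,z,yaw,feed=.15,j=False):
    p=[x,y,z-TIP]; o=rot(0,1,yaw); m.reach(p,o) if j else m.move_l(p,o,feed)
m.move_l(tcp()+.09*Z,None,.25)
x,y,yw=.4372,-.0067,10.2
m.grip(.06); td(x,y,.16,yw,j=True); td(x,y,.038,yw); st("in")
m.grip(.02,15); m.grip(.02,40); st("grip")
td(x,y,.075,yw); td(.44,-.03,.075,PSI+90,j=True); st("turned"); f0=F()[2]; z=.041
td(.44,-.03,z,PSI+90,.1)
while z>.033 and F()[2]-f0<2.5: z-=.001; td(.44,-.03,z,PSI+90,.05)
st("down z=%.3f"%z); m.grip(.06); m.hold(.2); td(.44,-.03,.16,PSI+90,.2)
to(np.array([.44,-.03,.16])-.14*E,35,j=True)
W=cloud("top",m.snapshot("top")[1]); g=(abs(W[...,0]-.44)<.06)&(abs(W[...,1]+.03)<.06)&(W[...,2]>.053)&(W[...,2]<.08); t=W[g]; print(len(t))
r=cv2.minAreaRect((t[:,:2]*1000).astype(np.float32)); print(np.round(r[0],1),np.round(r[1],1),round(r[2],1))
p=m.snapshot("top")[0];q=m.snapshot("side")[0];cv2.imwrite("pics/t10.png",np.hstack([cv2.resize(x,(390,390),interpolation=cv2.INTER_CUBIC) for x in(q[190:300,290:400],p[210:310,270:370])]))
E
python3 turn.py 2>&1 | grep -v -i gimbal
```

```text
in t78.1 tcp [ 0.4379 -0.0064  0.0307] F(u,e,z) [0.1 0.1 0.2] w0.0600 g0.0 j7 6
grip t78.9 tcp [ 0.4374 -0.0067  0.0304] F(u,e,z) [-0.9  0.4  2.9] w0.0312 g40.0 j7 6
turned t80.6 tcp [ 0.4395 -0.0299  0.0666] F(u,e,z) [ 0.7  0.3 -2. ] w0.0317 g40.0 j7 87
down z=0.037 t82.0 tcp [ 0.4404 -0.0301  0.0304] F(u,e,z) [-3.7 -0.4  8.9] w0.0320 g40.0 j7 86
300
[437.6 -31.5] [32.  44.3] 87.1
```

```bash
cat > regrasp.py <<'E'
from h import *
import sys
S=np.array([float(sys.argv[1]),float(sys.argv[2]),.030]); TH=70
W=cloud("top",m.snapshot("top")[1]); t=W[(np.linalg.norm(W[...,:2]-S[:2],axis=-1)<.04)&(W[...,2]>.055)&(W[...,2]<.07)]-S
w=[np.ptp((t@U)[abs(t@E-e)<.005]) for e in(-.012,.013)]; print("width at -E, +E side",np.round(w,3))
if w[1]<w[0]+.005: print("window not to -E?"); sys.exit()
tip=S-.003*E+.014*Z
m.grip(.055)
to(tip-.09*dirv(TH),TH,j=True); to(tip,TH,.15); st("in")
m.grip(.02,15); m.grip(.02,45); m.hold(.3); st("grip")
H=Held(S,90,tip,TH)
H.go(S+.04*Z,90,.15); st("lift")
G=rail(.290,0,.028)
if m.current_gripper_width()>.027:
    H.go(G+.08*Z,180,j=True); st("over gap")
E
python3 regrasp.py .4376 -.0315 2>&1 | grep -v -i gimbal
```

```text
width at -E, +E side [0.03  0.044]
in t86.5 tcp [ 0.4385 -0.0282  0.042 ] F(u,e,z) [ 0.6 -0.3 -0.2] w0.0551 g0.0 j7 64
grip t87.6 tcp [ 0.4378 -0.0272  0.0413] F(u,e,z) [ 1.1 -0.8  0.1] w0.0295 g45.0 j7 64
lift t88.0 tcp [ 0.4377 -0.0273  0.0808] F(u,e,z) [-0.9  0.5 -2.9] w0.0293 g45.0 j7 61
over gap t89.2 tcp [ 0.6042 -0.2522  0.1015] F(u,e,z) [-0.3 -0.1  0.2] w0.0198 g0.0 j7 -7
```

Lost again during the joint-space swing, which probably dipped and struck something. I'll locate it from depth.

```bash
cat > find.py <<'E'
from h import *
m.move_l(tcp()+.08*Z,None,.3); to([.50,.2,.25],0,j=True); st()
p,d=m.snapshot("top"); W=cloud("top",d); np.save("pics/Wf.npy",W)
g=((W[...,2]>.01)&(W[...,2]<.09)&(W[...,0]>.33)&(W[...,0]<.70)&(W[...,1]>-.42)&(W[...,1]<.15)).astype(np.uint8)
n,l,s,c=cv2.connectedComponentsWithStats(g)
for i in range(1,n):
    if s[i,4]>60:
        P=W[l==i]; r=cv2.minAreaRect((P[:,:2]*1000).astype(np.float32)); print(s[i].tolist(),"rect",np.round(r[0],0),np.round(r[1],0),round(r[2]),"z",np.percentile(P[:,2],[50,95]).round(3),"bgr",p[l==i].mean(0).round())
cv2.imwrite("pics/t11.png",cv2.resize(p[150:330,260:460],None,fx=3.3,fy=3.3,interpolation=cv2.INTER_CUBIC))
E
python3 find.py 2>&1 | grep -v -i gimbal
```

```text
t91.3 tcp [0.5007 0.1983 0.2417] F(u,e,z) [-1.3 -0.6  0.3] w0.0203 g0.0 j7 -30
[245, 165, 182, 57, 6572] rect [ 614. -123.] [366.  87.] 87 z [0.02  0.045] bgr [195. 189. 184.]
[388, 241, 23, 24, 345] rect [ 497. -250.] [41. 38.] 19 z [0.024 0.028] bgr [211. 125.  67.]
[432, 258, 20, 23, 343] rect [ 464. -332.] [40. 34.] 11 z [0.024 0.028] bgr [76. 72. 75.]
[311, 269, 36, 30, 597] rect [ 433. -107.] [39. 61.] 28 z [0.033 0.047] bgr [206. 199. 195.]
[372, 300, 26, 25, 333] rect [ 380. -219.] [39. 34.] 45 z [0.024 0.028] bgr [220. 135.  77.]
[429, 324, 26, 14, 210] rect [ 334. -328.] [33. 37.] 44 z [0.024 0.027] bgr [217. 134.  78.]
```

The module is on its side at (.433,-.107). The end block has been shifted, as the task warned it might be, and is now at about (.464,-.332). I'll extract the module's pose.

```bash
python3 - <<'E'
from h import *
W=np.load("pics/Wf.npy"); C=np.array([.433,-.107])
P=W[(np.linalg.norm(W[...,:2]-C,axis=-1)<.05)&(W[...,2]>.012)]
for lo in(.012,.025,.03,.036,.042):
    t=P[P[:,2]>lo]; r=cv2.minAreaRect((t[:,:2]*1000).astype(np.float32)); print(lo,len(t),np.round(r[0],1),np.round(r[1],1),round(r[2],1),np.round(t.mean(0),4))
a=np.radians(28); d=(P[:,:2]-C)@[np.cos(a),np.sin(a)]
for k in range(-24,25,4):
    s=P[abs(d-k/1e3)<.002]; print(k,len(s),np.round(np.median(s[:,2]),4) if len(s) else "")
E
```

```text
0.012 593 [ 432.9 -107.3] [38.8 60.6] 28.2 [ 0.4314 -0.1074  0.0337]
0.025 543 [ 431.1 -108.3] [34.8 60.6] 28.2 [ 0.4303 -0.1085  0.0352]
0.03 454 [ 430.6 -108.5] [33.2 60.2] 27.1 [ 0.4314 -0.108   0.0365]
0.036 176 [ 434.6 -106.6] [21.2 60.4] 28.7 [ 0.4378 -0.1052  0.0425]
0.042 106 [ 438.8 -104.6] [ 7.5 59.8] 27.5 [ 0.4382 -0.1041  0.0456]
-24 0 
-20 29 0.0285
-16 65 0.0306
-12 64 0.0309
-8 67 0.0323
-4 65 0.034
0 66 0.0354
4 80 0.044
8 61 0.0448
12 43 0.0353
16 40 0.0225
20 13 0.0133
24 0
```

```bash
cat > mend3.py <<'E'
from h import *
import sys
def top(S,lo=.053):
    W=cloud("top",m.snapshot("top")[1]); t=W[(np.linalg.norm(W[...,:2]-S[:2],axis=-1)<.06)&(W[...,2]>lo)&(W[...,2]<.075)]
    r=cv2.minAreaRect((t[:,:2]*1000).astype(np.float32)); print(len(t),np.round(r[0],1),np.round(r[1],1),round(r[2],1)); return r
eul=lambda r:r.as_euler('xyz',degrees=True)
def go(tip,r,feed=.15,j=False):
    p=np.array(tip)+TIP*r.apply([0,0,1]); m.reach(p,eul(r)) if j else m.move_l(p,eul(r),feed)
e=lambda a,d:R.from_euler(a,d,degrees=True)
base=e('x',180)*e('z',270); Y=28.2
Rg=e('z',Y)*e('y',-17.1)*e('x',20)*base
Q=e('z',Y); U1,E1=Q.apply([1,0,0]),Q.apply([0,1,0])
C=np.array([.4332,-.1072,.019]); tip=C+.003*(-.294*U1+.956*Z)-.016*E1
S=np.array([.44,-.01,0]); Rt=e('z',PSI)*e('x',-70)*base; r=Rt.apply(Rg.inv().apply(tip-C))
m.grip(.050,20)
go(tip-.13*Rg.apply([0,0,1]),Rg,j=True); go(tip,Rg,.15); st("in")
m.grip(.02,20); m.grip(.02,50); st("grip")
go(tip+.18*Z,Rg,.25); st("lifted")
if m.current_gripper_width()<.028: sys.exit("empty")
go(S+.20*Z+r,Rt,j=True); st("above"); f0=F()[2]; z=.041; go(S+z*Z+r,Rt,.2)
while z>.027 and F()[2]-f0<3: z-=.001; go(S+z*Z+r,Rt,.05)
st("stood z=%.3f"%z); m.grip(.075); m.hold(.2); st()
to(tcp()-(TIP+.10)*dirv(-70),-70,.2); m.move_l(tcp()+.10*Z,None,.3); top(S)
E
python3 mend3.py 2>&1 | grep -v -i gimbal
```

```text
in t94.8 tcp [ 0.4413 -0.119   0.0155] F(u,e,z) [0.4 0.1 0.3] w0.0501 g0.0 j7 82
grip t95.5 tcp [ 0.441  -0.1187  0.0153] F(u,e,z) [-0.4 -0.9  5.1] w0.0312 g50.0 j7 82
lifted t96.4 tcp [ 0.4395 -0.1179  0.193 ] F(u,e,z) [-0.6 -0.8 -2.2] w0.0319 g50.0 j7 70
above t98.4 tcp [ 0.4394 -0.0153  0.213 ] F(u,e,z) [-0.2 -1.  -1.9] w0.0313 g50.0 j7 -35
stood z=0.031 t101.8 tcp [ 0.4399 -0.0144  0.0452] F(u,e,z) [-1.4  1.7  3.7] w0.0315 g50.0 j7 -42
 t103.0 tcp [ 0.4398 -0.0143  0.0443] F(u,e,z) [ 0.5 -0.2  0.5] w0.0750 g0.0 j7 -42
311 [440.  -12.6] [45.7 32.4] 88.2
```

```bash
cat > flip.py <<'E'
from h import *
import sys
def top(S,lo=.053):
    W=cloud("top",m.snapshot("top")[1]); t=W[(np.linalg.norm(W[...,:2]-S[:2],axis=-1)<.06)&(W[...,2]>lo)&(W[...,2]<.075)]
    r=cv2.minAreaRect((t[:,:2]*1000).astype(np.float32)); print(len(t),np.round(r[0],1),np.round(r[1],1),round(r[2],1))
    q=t-np.array([*r[0],0])/1000; w=[np.ptp((q@U)[abs(q@E-e)<.005]) for e in(-.012,.013)]; print("widths",np.round(w,3)); 
    if w[1]<w[0]+.005: sys.exit("window not to -E")
    return np.array([r[0][0]/1e3,r[0][1]/1e3,.030])
def td(x,y,z,yaw,feed=.2,j=False):
    p=[x,y,z-TIP]; o=rot(0,1,yaw); m.reach(p,o) if j else m.move_l(p,o,feed)
S=np.array([.44,-.01,.03])
if sys.argv[1]!="-":
    x,y,yw=map(float,sys.argv[1:4])
    m.grip(.06); td(x,y,.16,yw,j=True); td(x,y,.038,yw)
    m.grip(.02,15); m.grip(.02,45); st("grip")
    td(x,y,.08,yw); td(S[0],S[1],.08,PSI+90,.12); f0=F()[2]; z=.042; td(S[0],S[1],z,PSI+90)
    while z>.033 and F()[2]-f0<2.5: z-=.001; td(S[0],S[1],z,PSI+90,.05)
    st("down z=%.3f"%z); m.grip(.06); td(S[0],S[1],.18,PSI+90,.25)
TH=70
to(S-.10*dirv(TH)+.12*Z,TH,j=True)
S=top(S); tip=S-.003*E+.014*Z
m.grip(.055)
to(tip-.07*dirv(TH),TH,.25); to(tip,TH,.15); st("in")
m.grip(.02,15); m.grip(.02,50); st("grip")
H=Held(S,90,tip,TH)
H.go(S+.17*Z,90,.25); st("lift")
if m.current_gripper_width()<.027: sys.exit("empty")
H.go(rail(.290,0,.20),180,j=True); st("over gap")
np.save("held.npy",np.r_[S,tip])
E
python3 flip.py .440 -.0126 -1.8 2>&1 | grep -v -i gimbal
```

```text
grip t107.4 tcp [ 0.4403 -0.0126  0.0306] F(u,e,z) [-1.4  0.3  5.4] w0.0314 g44.8 j7 -1
down z=0.038 t110.8 tcp [ 0.4402 -0.01    0.0306] F(u,e,z) [-1.9  0.1  4.4] w0.0320 g44.8 j7 88
307 [438.3 -11.6] [32.1 45.7] 86.5
widths [0.03  0.046]
in t115.2 tcp [ 0.4389 -0.0079  0.0419] F(u,e,z) [-0.1 -0.6  0.2] w0.0551 g0.0 j7 76
grip t116.0 tcp [ 0.4386 -0.0075  0.0413] F(u,e,z) [ 0.6 -1.8  0.7] w0.0292 g50.0 j7 76
lift t116.8 tcp [ 0.438  -0.0069  0.21  ] F(u,e,z) [ 0.4 -0.8 -2.2] w0.0296 g50.0 j7 60
over gap t117.9 tcp [ 0.6038 -0.2516  0.1929] F(u,e,z) [-1.3 -1.  -2. ] w0.0292 g50.0 j7 9
```

```bash
cat > place.py <<'E'
from h import *
import sys
a=np.load("held.npy"); H=Held(a[:3],90,a[3:],70); dend=float(sys.argv[1])
H.go(rail(.290,0,.045),180,.2); f0=F(); z=.036; H.go(rail(.290,0,z),180,.1)
while z>.022 and F()[2]-f0[2]<3: z-=.001; H.go(rail(.290,0,z),180,.05)
st("floor z=%.3f"%z)
if z>.034 or z<.024: sys.exit("check")
z+=.0005
m.grip(.037); m.hold(.1); m.grip(.02,25); st("regrip")
H.go(rail(.24,0,z),180,.1); st("under lips")
if abs(F()-f0).max()>12: sys.exit("jam?")
H.go(rail(dend+.012,0,z),180,.16); st("far"); d=dend+.012
f0=F()
while d>dend-.008 and f0[1]-F()[1]<8: d-=.002; H.go(rail(d,0,z),180,.06)
st("end d=%.4f"%d)
m.grip(.045); to(tcp()-(TIP+.07)*dirv(-20),-20,.25); m.move_l(tcp()+.06*Z,None,.3)
W=cloud("top",m.snapshot("top")[1]); g=(W[...,2]>.036)&(W[...,2]<.06)&(abs((W-STOP)@U)<.03); q=(STOP-W[g])@E
h,_=np.histogram(q,np.arange(-.01,.34,.01)); print("top heights along rail (10mm bins from -10):",h.tolist())
E
python3 place.py .090 2>&1 | grep -v -i gimbal
```

```text
floor z=0.029 t120.8 tcp [ 0.607  -0.2518  0.0259] F(u,e,z) [-4.1  2.6  6.7] w0.0293 g50.0 j7 7
regrip t121.7 tcp [ 0.6068 -0.2517  0.0247] F(u,e,z) [ 0.3  0.2 -0.8] w0.0298 g25.0 j7 7
under lips t122.4 tcp [ 0.6091 -0.2016  0.0251] F(u,e,z) [-0.2 -0.3 -2.5] w0.0297 g25.0 j7 3
far t123.4 tcp [ 0.6162 -0.0659  0.0253] F(u,e,z) [-0.   0.2 -2.7] w0.0298 g25.0 j7 -10
end d=0.0820 t125.9 tcp [ 0.6172 -0.0486  0.0256] F(u,e,z) [ 1.8 -8.2 -3.1] w0.0296 g25.0 j7 -11
top heights along rail (10mm bins from -10): [0, 0, 0, 2, 20, 57, 79, 77, 81, 78, 76, 81, 66, 0, 0, 0, 0, 0, 0, 0, 0, 0, 0, 0, 0, 0, 0, 0, 0, 0, 0, 0, 0, 0]
```

```bash
cat > m2.py <<'E'
from h import *
import sys
m.move_l(tcp()+.06*Z,None,.3)
C=np.array([.5079,.2515,.024]); TH=20; tip=C-.016*E; tip[2]=.0270
m.grip(.066,35); to(tip-.12*dirv(TH),TH,j=True); to(tip,TH,.2); st("down")
if F()[2]>6: sys.exit("blocked")
m.grip(.04,12); st("soft"); m.grip(.04,45)
if m.current_gripper_width()<.044: sys.exit("no plate")
H=Held(C,0,tip,20); piv=C+.030*E+.016*Z
def C_at(phi,sh): return piv+spin(C-piv,phi)+np.array(sh)
for phi,x in ((5,.0),(10,.001),(13,.002)): H.go(C_at(phi,-x*E),phi,.06)
H.go(C_at(13,-.0115*E),13,.06); st("drawn")
H.go(C_at(22,-.014*E+.020*Z),22,.1); H.go(C_at(40,-.016*E+.15*Z),40,.25); st("up2")
S=np.array([.44,-.01,0])
H.go(S+.17*Z,90,j=True); st("above"); f0=F()[2]; z=.039; H.go(S+z*Z,90,.2)
while z>.027 and F()[2]-f0<3: z-=.001; H.go(S+z*Z,90,.05)
st("stood z=%.3f"%z)
m.grip(.066); m.hold(.1); to(tcp()-(TIP+.08)*dirv(-70),-70,.2); m.move_l(tcp()+.14*Z,None,.3); st()
E
python3 m2.py 2>&1 | grep -v -i gimbal
```

```text
down t130.1 tcp [0.5084 0.2378 0.0205] F(u,e,z) [0.6 0.8 0.2] w0.0663 g0.0 j7 6
soft t130.6 tcp [0.5075 0.2382 0.0205] F(u,e,z) [-2.1 -1.8  4.9] w0.0454 g12.0 j7 7
drawn t131.9 tcp [0.5067 0.2219 0.03  ] F(u,e,z) [-0.3  0.3 -2.1] w0.0448 g45.0 j7 -12
up2 t133.0 tcp [0.5057 0.2177 0.2007] F(u,e,z) [-0.6 -0.2 -3. ] w0.0455 g45.0 j7 -35
above t134.0 tcp [ 0.4403 -0.014   0.1831] F(u,e,z) [-0.1 -0.3 -0.9] w0.0447 g45.0 j7 -47
stood z=0.036 t135.5 tcp [ 0.4399 -0.0143  0.0499] F(u,e,z) [-1.2  2.1  2.6] w0.0452 g45.0 j7 -54
 t137.5 tcp [0.4429 0.0585 0.2164] F(u,e,z) [ 0.7 -0.3 -0.3] w0.0658 g0.0 j7 -46
```

```bash
python3 flip.py - 2>&1 | grep -v -i gimbal
```

```text
307 [440.9  -6.7] [32.1 46.6] 90.0
widths [0.03  0.047]
in t141.2 tcp [ 0.4415 -0.0032  0.0418] F(u,e,z) [ 0.3 -0.4  0.3] w0.0550 g0.0 j7 70
grip t142.0 tcp [ 0.4412 -0.0025  0.0413] F(u,e,z) [-1.5 -1.7  0.3] w0.0295 g50.0 j7 70
lift t142.8 tcp [ 0.4405 -0.0021  0.2099] F(u,e,z) [-0.2 -0.4 -2.7] w0.0294 g50.0 j7 55
over gap t144.0 tcp [ 0.6042 -0.2518  0.1928] F(u,e,z) [-0.4 -0.  -2.5] w0.0292 g50.0 j7 1
```

```bash
python3 place.py .149 2>&1 | grep -v -i gimbal
```

```text
floor z=0.029 t146.9 tcp [ 0.6068 -0.2517  0.0258] F(u,e,z) [-2.5  2.6  5.2] w0.0291 g50.0 j7 -5
regrip t147.8 tcp [ 0.6067 -0.2517  0.0246] F(u,e,z) [-0.3  0.3 -0.7] w0.0298 g25.0 j7 -5
under lips t148.4 tcp [ 0.6091 -0.2017  0.025 ] F(u,e,z) [-0.6 -0.6 -1.1] w0.0297 g25.0 j7 -10
far t149.1 tcp [ 0.6132 -0.1245  0.0253] F(u,e,z) [ 0.3 -0.5 -1.7] w0.0293 g25.0 j7 -17
end d=0.1410 t151.6 tcp [ 0.6138 -0.1085  0.0258] F(u,e,z) [  1.  -10.4  -2.5] w0.0300 g25.0 j7 -19
top heights along rail (10mm bins from -10): [111, 78, 63, 23, 0, 0, 0, 0, 0, 0, 1, 12, 60, 78, 80, 80, 79, 80, 65, 0, 0, 0, 0, 0, 0, 0, 0, 0, 0, 0, 0, 0, 0, 0]
```

```bash
python3 - <<'E'
from h import *
p,d=m.snapshot("top"); W=cloud("top",d)
g=((W[...,2]>.0035)&(W[...,2]<.05)&(W[...,0]>.33)&(W[...,0]<.55)&(W[...,1]>-.45)&(W[...,1]<-.15)).astype(np.uint8)
n,l,s,c=cv2.connectedComponentsWithStats(g)
for i in range(1,n):
    if s[i,4]>60:
        P=W[l==i]; t=P[P[:,2]>.018]
        for q in(P,t): r=cv2.minAreaRect((q[:,:2]*1000).astype(np.float32)); print(len(q),np.round(r[0],1),np.round(r[1],1),round(r[2],1),np.median(q[:,2]).round(4),"bgr",p[l==i].mean(0).round())
x,y=proj("top",[.46,-.33,.02]).astype(int); cv2.imwrite("pics/blk.png",cv2.resize(p[y-40:y+40,x-55:x+55],None,fx=6,fy=6,interpolation=cv2.INTER_CUBIC)); print(x,y)
E
```

```text
444 [ 442.2 -441.3] [187.3  17.6] 7.0 0.0181 bgr [ 94.  97. 185.]
227 [ 440.8 -441.7] [181.2  14.4] 6.4 0.0227 bgr [ 94.  97. 185.]
469 [ 497.6 -250. ] [47.5 52.7] 16.0 0.0226 bgr [206. 123.  69.]
315 [ 496.3 -249.2] [40.4 31.1] 18.0 0.0244 bgr [206. 123.  69.]
461 [ 464.6 -331.7] [44.6 47.3] 12.9 0.0229 bgr [101.  96.  98.]
316 [ 463.7 -332.7] [40.  32.5] 12.8 0.0243 bgr [101.  96.  98.]
482 [ 378.2 -218.7] [45.8 48.2] 45.0 0.0227 bgr [214. 131.  79.]
317 [ 378.  -218.1] [38.4 30.2] 44.8 0.0244 bgr [214. 131.  79.]
298 [ 346.  -325.4] [57.1 31.8] 89.9 0.023 bgr [215. 132.  76.]
202 [ 342.5 -327.8] [47.5 25. ] 89.9 0.0244 bgr [215. 132.  76.]
440 270
```

View pics/blk.png

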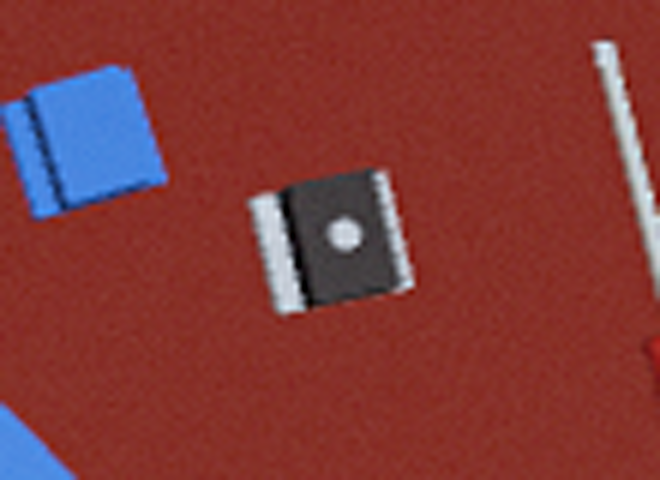

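The black block is at (.464,-.332), with its 40 mm axis at 12.8°. I grip it across its body, set it in the gap and slide it up.

```bash
cat > block.py <<'E'
from h import *
import sys
def td(P,z,yaw,feed=.2,j=False):
    p=[P[0],P[1],z-TIP]; o=rot(0,1,yaw); m.reach(p,o) if j else m.move_l(p,o,feed)
B=np.array([.4637,-.332]); yb=-77.2
m.grip(.055,30); td(B,.18,yb,j=True); td(B,.0165,yb); st("in")
m.grip(.02,15); m.grip(.02,45); st("grip")
td(B,.15,yb,.25); 
if m.current_gripper_width()<.027: sys.exit("empty")
td(rail(.29),.15,PSI,j=True); st("over"); f0=F(); td(rail(.29),.038,PSI); z=.034
td(rail(.29),z,PSI,.1)
while z>.024 and F()[2]-f0[2]<3: z-=.001; td(rail(.29),z,PSI,.05)
st("floor z=%.3f"%z)
if not .0255<z<.0325: sys.exit("check")
m.grip(.037); z=max(z+.0005,.0275); td(rail(.29),z,PSI); m.grip(.02,25); st("regrip")
td(rail(.235),z,PSI,.1); st("lips")
if abs(F()).max()>14: sys.exit("jam")
td(rail(.212),z,PSI,.12); d=.212; f0=F()
while d>.190 and f0[1]-F()[1]<8: d-=.002; td(rail(d),z,PSI,.06)
st("end d=%.4f"%d); m.grip(.045); td(rail(d),.13,PSI,.25); st()
E
python3 block.py 2>&1 | grep -v -i gimbal
```

```text
in t155.7 tcp [ 0.4648 -0.3323  0.0097] F(u,e,z) [ 0.6 -0.2  0.7] w0.0550 g0.0 j7 -37
grip t156.5 tcp [ 0.4639 -0.332   0.0091] F(u,e,z) [-1.1  1.   6.1] w0.0291 g45.0 j7 -37
over t158.2 tcp [ 0.6046 -0.2636  0.1405] F(u,e,z) [ 0.  -1.2 -0.7] w0.0292 g45.0 j7 21
floor z=0.028 t160.7 tcp [ 0.6061 -0.263   0.0211] F(u,e,z) [-3.   1.7  6.3] w0.0291 g45.0 j7 22
regrip t161.7 tcp [ 0.6061 -0.263   0.0207] F(u,e,z) [ 0.7 -0.2  0.4] w0.0295 g25.0 j7 22
lips t162.4 tcp [ 0.609  -0.2078  0.0207] F(u,e,z) [ 0.  -0.  -0.5] w0.0295 g25.0 j7 17
end d=0.1920 t165.3 tcp [ 0.6109 -0.17    0.0209] F(u,e,z) [ 1.3 -9.3 -1.4] w0.0295 g25.0 j7 13
 t166.4 tcp [ 0.6115 -0.1652  0.123 ] F(u,e,z) [-0.3 -0.2 -0.6] w0.0450 g0.0 j7 12
```

```bash
python3 - <<'E' 2>&1 | grep -v -i gimbal
from h import *
m.grip(0,20)
to(rail(.258,0,.13),0,.3); pushrow(.258,.232,.212,.0275,15)
to(tcp()-.015*E+.01*Z,0,.2); m.move_l(tcp()+.12*Z,None,.3); to([.42,-.28,.25],0,j=True); st()
p,d=m.snapshot("top"); W=cloud("top",d)
q=np.abs((W-STOP)@U)<.010; s=(STOP-W)@E
print([(k,round(float(np.median(W[q&(abs(s-k/1e3)<.002)][:,2])),3)) for k in range(2,262,8) if (q&(abs(s-k/1e3)<.002)).any()])
cv2.imwrite("pics/fin.png",cv2.resize(p[150:235,235:435],None,fx=4,fy=4,interpolation=cv2.INTER_CUBIC))
E
```

```text
far t168.8 tcp [ 0.6108 -0.2042  0.0216] F(u,e,z) [-0.5 -1.1  0.7] w0.0003 g0.0 j7 17
end d=0.2180 t170.5 tcp [ 0.6091 -0.2006  0.0205] F(u,e,z) [  1.5 -16.   -1.7] w0.0004 g7.7 j7 16
 t172.2 tcp [ 0.4209 -0.2787  0.241 ] F(u,e,z) [0.  0.1 0.1] w0.0004 g0.0 j7 28
[(2, 0.045), (10, 0.045), (18, 0.045), (26, 0.046), (34, 0.045), (42, 0.044), (50, 0.044), (58, 0.044), (66, 0.045), (74, 0.045), (82, 0.045), (90, 0.045), (98, 0.044), (106, 0.044), (114, 0.044), (122, 0.044), (130, 0.044), (138, 0.045), (146, 0.045), (154, 0.045), (162, 0.044), (170, 0.046), (178, 0.041), (186, 0.036), (194, 0.037), (202, 0.037), (210, 0.036), (218, 0.036), (226, 0.012), (234, 0.012), (242, 0.012), (250, 0.013), (258, 0.012)]
```

View pics/fin.png

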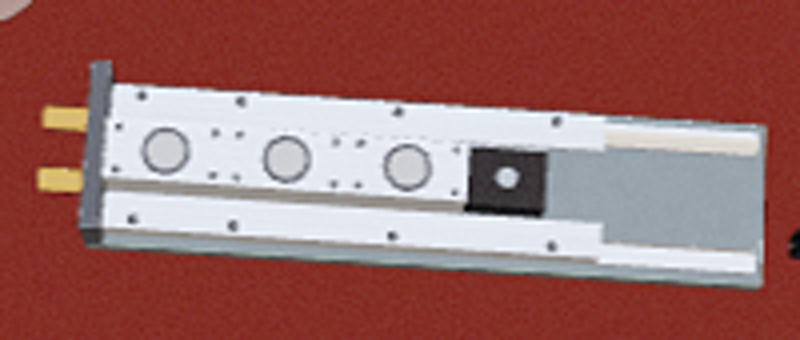

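The three windows face up at (165,150), (287,158) and (407,166), close together against the stop. The black block closes the row at (507,180).

```bash
python3 -c "
from workcell import manip as m
print(m.job_done())"
```

```text
the job is handed in; nothing more can be done
None
```

Both new modules and the fitted one stand window-up and close together against the end stop, with the black end block closing the row, and I handed the job in at about 172 s; on the way m1 was dropped twice and recovered, and one blue look-alike ended up about 4 cm from where it started, probably knocked by the hand or the dropped module.

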